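Press a filter cassette shut with bench-mounted locking pliers

ROBOT

A 6-joint arm with a two-finger parallel gripper is mounted at the origin on the work surface. World frame = base frame: x ahead of the robot, y to its left, z up, the work surface at z = 0. Lengths are in m, angles in rad, forces in N, time in s.
With the tool pointing down it reaches from about 0.375 to 0.975 m from the base axis. Payload 3.8 kg.
Tool frame: the origin (TCP) lies on the centre line of the jaws, within the pads' length; the fingertips stand 25 mm ahead of it and the grasp point (between the pads) lies 6 mm ahead of it; y points along the fingers, z is the direction in which the jaws open and shut, and the axes are right-handed (so a half turn about y gives the same grasp; the last joint's range is limited). The gripper opens to 85 mm and grips with 20 to 120 N. Pads are 22 mm wide; open, the fingers measure 114 mm over their backs; the gripper's body (76 mm by 85 mm) begins 54 mm behind the grasp point. The pads swing forward as they close: fully open they stand 13 mm farther back than shut.
Start: joints at [1.241, 0.264, 1.604, -0, 1.274, -0.037], TCP at [0.195, 0.646, 0.256] pointing down, gripper open.
Joint ranges: [-2.63, 2.63], [-0.94, 2.18], [0.31, 2.57], [-1.31, 4.45], [0, 2.66], [-2.55, 2.55]. Speed limits (rad/s): [2.57, 2.57, 3.14, 3.14, 3.14, 3.14].

INTERFACE

Orientations are given as a rotation vector (axis times angle).
In Python, from workcell import bot gives the robot as it stands.
- The arm moves only by the shell command python3 -m jog 'ROWS' [FORCE]. ROWS is JSON, a list of rows, each a list of 5 numbers: the shift along the world's x, y, z in mm, then the turn about the world's z in degrees, then the finger opening in mm, from 0 to 85.4. A call has exactly 10 rows; each row is the pose to reach, as a shift and turn from the pose commanded when the call began; what a row does not reach only later rows make up. A row lasts 1/8 s, in which the tool goes at most 62.5 mm and 10.7 degrees, less where a joint would pass 70% of its speed; a pose out of reach is approached as far as the arm can. A call with a gripper value outside its range is refused whole. The fingers move at their own pace and stop on an object; FORCE is the grip in N (left out, the last holds). Time passes only in rows, so rows that repeat a pose let the fingers close, or fill a call up. It gives the time, the measured TCP pose, the force and the opening at its end, in the units of the state.
- bot.read_state(): the state, without advancing time (a new reading comes with each control period).
- bot.read_camera(name): name is "scene" or "top" or "wrist"; returns a dict with "pixels" (384x512x3 uint8, red, green, blue), "fx", "fy", "cx", "cy" (pixels), "R" (3x3) and "t" (3): a world point X has camera coordinates R X + t. Camera axes: x right, y down, z forward; pixel columns grow to the right and rows downward; lengths in m; the calibration is good to about 2 mm. A picture is of the moment at which its call begins. There is no depth.
- bot.finish_job(): hands the job in, once; it reports no verdict.
The state is a dict: "time": time; "q": joint angles; "joint_vel": joint speeds; "joint_torque": joint torques, N m; "tool_pos": TCP position; "tcp_rot": TCP orientation; "wrist_force": force on the tool from outside, world axes, zero at the start; "torque": the same for the moment, N m; "width": opening from 0.0 (shut) to 1.0 (fully open).
Only numpy, scipy, OpenCV 4.12 (cv2) and the standard library are available. Lean on these libraries where they do the work, as an engineer would, in place of code of your own. Each camera call takes 0.05 s, during which the arm holds its last target.

TASK

Press the filter cassette fully shut with the locking pliers: squeeze the red and blue grips together, without crushing them, until the pliers go over centre and stay locked by themselves, and take your hand off them. Then flick the yellow release lever down, gently, so the pliers spring fully open again and the closed cassette is left free in its cradle. Work through the grips and the lever only (do not push the cassette by hand or swing the pliers far round on their post), and leave the other things on the bench where they are.

Things in the scene. Friction and masses are not known exactly. Their poses are not given: they have to be found in the camera images.
- stand: Fixed grey base plate 130 x 110 x 12 mm with a dark steel post, carrying the pliers. Origin on the bench under the post's axis, which is also the pivot of the pliers and of their swivel. Its x axis points from the grips towards the jaws, z up.
- swivel (a joint): Turn of the whole pliers on the post (rad, counter-clockwise from above, 0 at the start, stops at +-0.7). It turns at about 0.12 N m: pushing one grip alone only swings the pliers round (over 0.4 rad either way is too far), squeezing both lets them centre themselves between the fingers. Closing between fingers that stay put turns it 0.08 to 0.15 rad.
- handle (a joint): Angle of the red handle and its jaw against the blue one: 0 rad fully open. Springs open below 0.13 rad, holds itself closed beyond. It ends against the shut cassette, at 0.17 to 0.29 rad depending on the cassette's thickness. The squeeze needed at the grip centres is 6 to 18 N, most while the cover is pushed on, then rises steeply at the stop.
- red_grip: Red sleeve of the moving handle, 76 long x 12 wide x 26 mm high, its length along its own x axis. Origin at its centre, 80 mm above the bench, 115 mm from the pivot. Width over both grips at their centres: about 67 mm open, 34 to 47 mm locked (by the cassette's thickness). Free space beneath and outside. More than 40 N from the fingers crushes it.
- blue_grip (a point): Centre of the blue sleeve of the other handle, the same size and height, rigid with the swivelling frame; its length runs along the point's x axis.
- lever_pad: Yellow thumb pad 22 x 26 x 7 mm at the free end of the release lever on top of the pliers. Origin at the centre of its top face, 50 mm from the pivot on the grip side, 112 mm above the bench with the pliers open, 124 to 134 mm locked (it rises as they close). More than 30 N breaks it. The grips' tops are at 93 mm.
- lever (a joint): Lift of the release lever, hinged above the pivot (rad): 0 level with the pliers open, 0.26 to 0.45 locked. Locked, pressing the pad straight down takes 6 to 13 N; after 3 to 12 mm the pliers snap open and the pad drops away to its level position.
- cassette: Clear round filter cassette standing on edge in the cradle between the jaws, 60 mm from the pivot, away from the grips. 37 mm diameter; 25 to 32 mm long when shut, by the filter stack inside, which is not measured. Origin on its axis, 12.5 mm behind the outer face of the shut cover; its y axis runs from cover to base. Loose, about 50 g.
- cover (a joint): How far the white cover has been pushed on (m): 0 = 5 mm proud, 0.005 = fully shut. Stiff push fit, about 20 N; the snap over centre alone does not finish it, stays where it is pushed.
- cradle (a point): Middle of the aluminium cradle between the jaws, at the height of the cassette's axis (84.5 mm); moves with the swivel.
- spare_a: Spare closed cassette lying flat, 37 mm diameter, 25 mm high; leave alone.
- spare_b: Second spare closed cassette lying flat, the same; leave alone.
- wellplate: Well plate 86 x 128 x 14 mm; leave alone.
- marker: Marker pen 130 mm long lying on the bench; leave alone.
- calculator: Black calculator 150 x 80 x 15 mm; leave alone.
Mind the look-alikes: they are no part of the job. What is shaped like the stand but green is not meant. What is shaped like the cassette but brown or pink is not meant.

How it is judged:
By the outcome, as a careful person would: the job done as asked, in the order asked, and still so for the second after the job is handed in, with the robot touching nothing.
It also fails if it takes over 32 s, if anything falls off the work surface, if the arm or the gripper's body presses on something with over 40 N, if the wrist force passes 120 N, or if a joint passes its speed limit or range.

## Working session

There is one attempt and no reset: what is moved stays moved. The work goes in short steps, Python scripts to look and compute and a shell command to move; the robot and the scene stay as the last step left them, time stands still between calls to the robot, and variables do not carry over. Pictures are saved under pics/ and viewed, and the job is handed in when it is done.

```bash
mkdir -p pics; python3 - <<'E'
from workcell import bot
import cv2,pickle
d={}
for n in("scene","top","wrist"):
    c=bot.read_camera(n);d[n]=c;cv2.imwrite(f"pics/{n}0.png",c["pixels"][:,:,::-1])
    print(n,c["fx"],c["cx"],c["cy"],c["R"],c["t"])
pickle.dump(d,open("c0.pkl","wb"))
s=bot.read_state();print(s)
E
```

```text
scene 462.68131386074685 257.4542652872026 189.89691930245255 [[ 0.79761884  0.60308748 -0.00947033]
 [ 0.47752782 -0.6409949  -0.60090991]
 [-0.36847167  0.47477472 -0.79926065]] [-0.43594477 -0.20642509  1.49333409]
top 482.68562244111183 259.44795015970226 188.62523037816555 [[-0.01811684 -0.9998177   0.00602814]
 [-0.99617948  0.01753511 -0.08555089]
 [ 0.08542959 -0.00755503 -0.99631557]] [0.00663284 0.57537639 1.61995648]
wrist 293.2665059467989 258.8568116874094 187.59672304972253 [[ 0.28828789  0.95754113 -0.00225465]
 [ 0.92030538 -0.27642549  0.27681574]
 [ 0.26443922 -0.08187759 -0.96092037]] [-0.67411191 -0.0362518   0.37887476]
{'time': 0.15, 'q': array([ 1.24110407e+00,  2.64636307e-01,  1.60509231e+00,  3.60094182e-06,
        1.27367476e+00, -3.69201201e-02]), 'joint_vel': array([ 0.00199262, -0.00526915, -0.00382546, -0.00180401, -0.00166616,
       -0.00075789]), 'joint_torque': array([ 3.19034853e-04, -5.15897655e+01, -3.67959774e+01, -8.14822556e-05,
        7.94203574e-03, -2.34301393e-05]), 'tool_pos': array([0.19465236, 0.64577198, 0.25519281]), 'tcp_rot': array([-1.56033597,  0.2301139 , -0.22958846]), 'wrist_force': array([ 0.01415846,  0.61258604, -0.17909583]), 'torque': array([0.03234449, 0.02854774, 0.0081184 ]), 'width': 0.9967387787377772}
```

View pics/scene0.png

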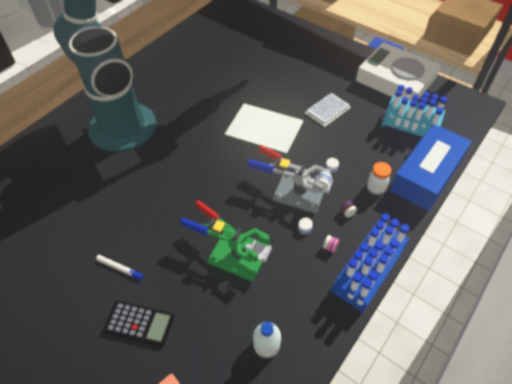

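View pics/top0.png

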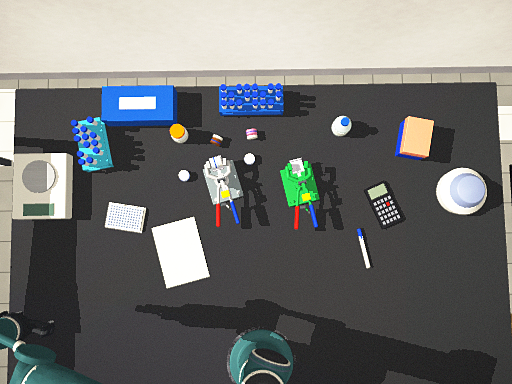

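View pics/wrist0.png

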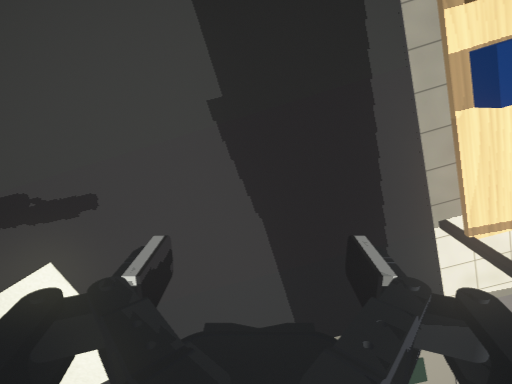

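The grey stand is at about (222,185) in top and (305,190) in scene; the green decoy stands to its right in top. Next I measure the grips and the pad.

```bash
cat > h.py <<'E'
import numpy as np,cv2
def ray(c,u,v,z):
    R=np.array(c["R"]);t=np.array(c["t"]);o=-R.T@t
    d=R.T@np.array([(u-c["cx"])/c["fx"],(v-c["cy"])/c.get("fy",c["fx"]),1.]);return o+d*(z-o[2])/d[2]
def proj(c,X):
    p=np.array(c["R"])@np.array(X)+np.array(c["t"]);return np.array([c["fx"]*p[0]/p[2]+c["cx"],c["fy"]*p[1]/p[2]+c["cy"]])
def tri(c1,p1,c2,p2):
    A=[];b=[]
    for c,p in((c1,p1),(c2,p2)):
        R=np.array(c["R"]);t=np.array(c["t"])
        for k,(f,cc) in enumerate(((c["fx"],c["cx"]),(c["fy"],c["cy"]))):
            r=f*R[k]-(p[k]-cc)*R[2];A.append(r);b.append((p[k]-cc)*t[2]-f*t[k])
    s=np.linalg.lstsq(np.array(A),np.array(b),rcond=None);return s[0]
R={"red":[((0,150,60),(8,255,255)),((172,150,60),(180,255,255))],"blue":[((108,150,60),(128,255,255))],"yellow":[((20,130,100),(34,255,255))]}
def blobs(c,col,mn=8):
    h=cv2.cvtColor(c["pixels"],cv2.COLOR_RGB2HSV);m=sum(cv2.inRange(h,a,b) for a,b in R[col])
    n,l,s,ce=cv2.connectedComponentsWithStats(m.astype(np.uint8))
    out=[]
    for i in range(1,n):
        if s[i,4]>=mn:
            pts=np.argwhere(l==i)[:,::-1].astype(np.float32);out.append((s[i,4],ce[i],cv2.minAreaRect(pts),pts))
    return out
E
python3 - <<'E'
import pickle,cv2
from h import *
d=pickle.load(open("c0.pkl","rb"))
for n in("top","scene"):
    for col in R:
        for a,ce,r,_ in blobs(d[n],col):
            if (n=="top" and 190<ce[0]<330 and 140<ce[1]<240) or (n=="scene" and 170<ce[0]<340 and 130<ce[1]<280): print(n,col,a,ce.round(1),np.round(r[0],1),np.round(r[1],1),round(r[2],1),ray(d[n],*ce,0.093).round(4))
x=d["top"]["pixels"][130:250,180:300,::-1];y=d["scene"]["pixels"][130:230,235:355,::-1]
cv2.imwrite("pics/z.png",np.hstack([cv2.resize(x,(400,400),interpolation=2),cv2.resize(y,(400,400),interpolation=2)]))
E
```

```text
top red 96 [217.6 214.9] [218. 215.] [22.  4.] 90.0 [0.4864 0.1342 0.093 ]
top red 100 [296.2 217.6] [296. 217.] [22.  4.] 90.0 [ 0.4728 -0.121   0.093 ]
top blue 87 [234.5 212.4] [234.4 212.2] [22.8  3.7] 73.3 [0.4935 0.0794 0.093 ]
top blue 99 [313.2 215.9] [313.2 215.9] [22.8  4.4] 76.0 [ 0.4773 -0.1761  0.093 ]
top yellow 55 [224.9 193.5] [224.9 193.6] [6.7 7.8] 78.7 [0.5555 0.11   0.093 ]
top yellow 59 [305.8 196.5] [306.  196.5] [7. 8.] 90.0 [ 0.5412 -0.154   0.093 ]
scene red 78 [270.5 151.8] [269.9 151.7] [21.9  4. ] 26.6 [0.4969 0.1277 0.093 ]
scene red 168 [206.2 209.4] [206.3 209.9] [26.  7.] 36.9 [ 0.4809 -0.1287  0.093 ]
scene blue 65 [259.6 163.8] [260.3 164.1] [24.   2.9] 16.7 [0.499  0.0742 0.093 ]
scene blue 196 [193.7 225.4] [193.4 225.4] [27.9  7.1] 21.8 [ 0.4877 -0.184   0.093 ]
scene yellow 66 [284.2 162.8] [283.8 162.4] [8.5 8.7] 21.8 [0.5509 0.1175 0.093 ]
scene yellow 106 [218.1 225.5] [218.2 225.6] [ 9.8 10.7] 26.6 [ 0.5366 -0.1478  0.093 ]
```

View pics/z.png

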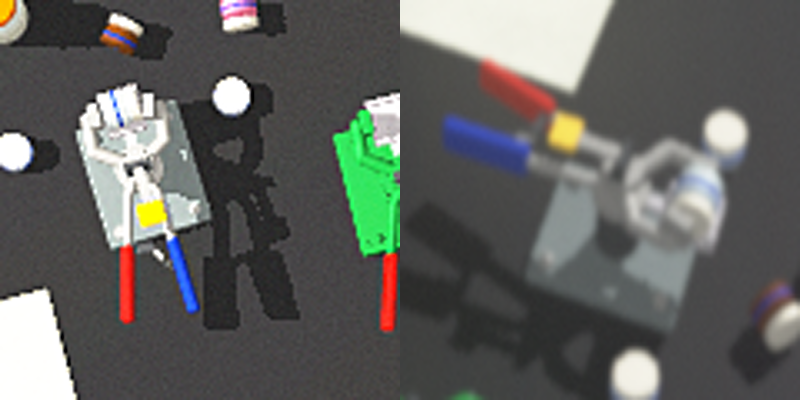

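```bash
python3 - <<'E'
import pickle
from h import *
from scipy.spatial.transform import Rotation as Ro
d=pickle.load(open("c0.pkl","rb"))
r=ray(d["top"],217.6,214.9,.090);b=ray(d["top"],234.5,212.4,.090)
print(r,b,(r+b)/2,np.hypot(*(r-b)[:2]))
print("pad top",ray(d["top"],224.9,193.5,.112),"tri",tri(d["top"],(224.9,193.5),d["scene"],(284.2,162.8)))
print("tri",tri(d["top"],(217.6,214.9),d["scene"],(270.5,151.8)),tri(d["top"],(234.5,212.4),d["scene"],(259.6,163.8)))
R0=Ro.from_rotvec([-1.56033597,0.2301139,-0.22958846]).as_matrix();print(R0.round(3),np.degrees(np.arctan2(R0[1,2],R0[0,2])))
E
```

```text
[0.48638781 0.13457557 0.09      ] [0.49353448 0.07949076 0.09      ] [0.48996115 0.10703316 0.09      ] 0.055546469021233766
pad top [0.55411242 0.10857913 0.112     ] tri [0.55527148 0.10953981 0.10339412]
tri [0.48816357 0.13667893 0.07856226] [0.4940301  0.07999903 0.08401776]
[[ 0.957 -0.001  0.289]
 [-0.289 -0.002  0.957]
 [-0.    -1.    -0.002]] 73.2253353216619
```

```bash
python3 -m jog '[[30,-55,0,3,85],[60,-110,0,6,85],[90,-165,0,9,85],[120,-220,0,12,85],[150,-275,0,15,85],[180,-330,0,18,85],[210,-385,0,20,85],[240,-440,0,22,85],[266,-490,0,24,85],[290,-539,0,24,85]]' 20
```

```text
time: 1.4
tool_pos: [0.4853, 0.1053, 0.2562]
tcp_rot: [-1.568, -0.099, 0.099]
wrist_force: [0.8, 1.1, -0.3]
width: 0.995
```

```bash
python3 - <<'E'
from workcell import bot
from h import *
from scipy.spatial.transform import Rotation as Ro
import pickle
c=bot.read_camera("wrist");pickle.dump(c,open("w1.pkl","wb"));cv2.imwrite("pics/w1.png",c["pixels"][:,:,::-1])
s=bot.read_state();print(s["tool_pos"],s["q"].round(3));R0=Ro.from_rotvec(s["tcp_rot"]).as_matrix();print(np.degrees(np.arctan2(R0[1,2],R0[0,2])))
for col,z in(("red",.093),("blue",.093),("yellow",.112)):
    for a,ce,r,p in blobs(c,col,60):
        e=[ray(c,*q,z).round(4)[:2] for q in cv2.boxPoints(r)]
        print(col,a,ce.round(0),ray(c,*r[0],z).round(4),e)
E
```

```text
[0.4878293  0.09998804 0.25631655] [ 0.156 -0.076  1.974 -0.006  1.242 -1.536]
97.04955201070268
red 2221 [ 28. 139.] [ 0.4771 -0.1164  0.093 ] [array([ 0.4434, -0.1283]), array([ 0.4391, -0.1003]), array([ 0.5132, -0.1036]), array([ 0.518 , -0.1337])]
red 976 [284. 181.] [0.4889 0.1307 0.093 ] [array([0.5279, 0.1225]), array([0.4519, 0.1238]), array([0.4525, 0.1384]), array([0.5287, 0.1381])]
blue 985 [229. 181.] [0.496  0.0772 0.093 ] [array([0.4635, 0.0596]), array([0.4587, 0.074 ]), array([0.5308, 0.0961]), array([0.5361, 0.0807])]
blue 97 [104. 379.] [ 0.7592 -0.0508  0.093 ] [array([ 0.7507, -0.0578]), array([ 0.7489, -0.0434]), array([ 0.7679, -0.0436]), array([ 0.7697, -0.0583])]
blue 164 [427. 382.] [0.714  0.3498 0.093 ] [array([0.7216, 0.3209]), array([0.7139, 0.3188]), array([0.7064, 0.3784]), array([0.714 , 0.3809])]
yellow 597 [250. 252.] [0.5574 0.1059 0.112 ] [array([0.5505, 0.0892]), array([0.5419, 0.1165]), array([0.5643, 0.123 ]), array([0.5733, 0.0951])]
```

View pics/w1.png

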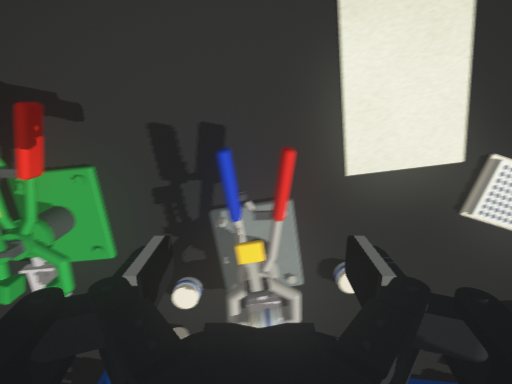

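```bash
python3 -m jog '[[0,-1,-20,1,85],[0,-1,-40,1,85],[0,-1,-60,1,85],[0,-1,-80,1,85],[0,-1,-100,1,85],[0,-1,-110,1,85],[0,-1,-110,1,85],[0,-1,-110,1,85],[0,-1,-110,1,85],[0,-1,-110,1,85]]' 20
python3 - <<'E'
from workcell import bot
from h import *
import pickle
for n in("wrist","scene"):
    c=bot.read_camera(n);pickle.dump(c,open(n+"2.pkl","wb"));cv2.imwrite(f"pics/{n}2.png",c["pixels"][:,:,::-1])
    for col,z in(("red",.093),("blue",.093),("yellow",.112)):
      for a,ce,r,p in blobs(c,col,60 if n=="wrist" else 20):
        print(n,col,a,ce.round(0),ray(c,*r[0],z).round(4))
s=bot.read_state();print(s["tool_pos"],s["joint_vel"].round(3))
E
```

```text
time: 2.7
tool_pos: [0.4853, 0.1063, 0.147]
tcp_rot: [-1.568, -0.114, 0.112]
wrist_force: [-0.6, -0.1, 0.1]
width: 0.995
wrist red 2470 [298. 223.] [0.4859 0.1317 0.093 ]
wrist blue 2457 [215. 223.] [0.4932 0.0798 0.093 ]
wrist yellow 340 [248. 321.] [0.5463 0.1058 0.112 ]
scene red 188 [503.   8.] [0.7677 1.1964 0.093 ]
scene red 55 [509.  53.] [0.8752 0.9659 0.093 ]
scene red 113 [269. 152.] [0.4956 0.1238 0.093 ]
scene red 156 [207. 210.] [ 0.4836 -0.131   0.093 ]
scene red 29 [134. 327.] [ 0.5576 -0.4535  0.093 ]
scene blue 33 [399.  90.] [0.6689 0.575  0.093 ]
scene blue 95 [424. 100.] [0.7494 0.581  0.093 ]
scene blue 65 [434.  99.] [0.7713 0.6004 0.093 ]
scene blue 44 [414. 100.] [0.7249 0.5607 0.093 ]
scene blue 27 [443.  99.] [0.7931 0.6167 0.093 ]
scene blue 24 [439. 110.] [0.8059 0.5658 0.093 ]
scene blue 2623 [429. 165.] [0.8721 0.3475 0.093 ]
scene blue 120 [260. 165.] [0.5036 0.0711 0.093 ]
scene blue 2233 [370. 264.] [ 0.8907 -0.006   0.093 ]
scene blue 195 [194. 226.] [ 0.4884 -0.1855  0.093 ]
scene blue 55 [404. 228.] [0.9095 0.1235 0.093 ]
scene blue 52 [137. 275.] [ 0.474 -0.364  0.093]
scene blue 112 [266. 328.] [ 0.7876 -0.2851  0.093 ]
scene yellow 67 [284. 163.] [0.5582 0.1043 0.112 ]
scene yellow 108 [218. 225.] [ 0.5454 -0.1562  0.112 ]
[0.48507645 0.10628495 0.14669718] [ 0.001  0.002  0.002  0.002 -0.003  0.001]
```

View pics/wrist2.png

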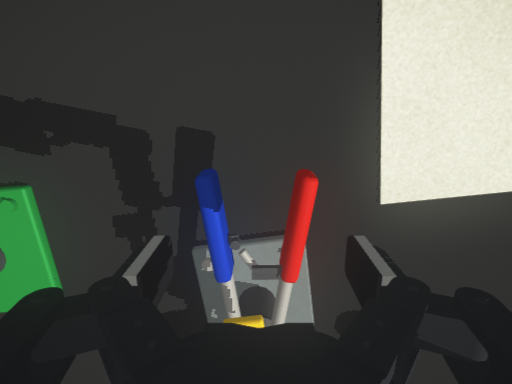

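```bash
python3 -m jog '[[0,0,-20,0,85],[0,0,-40,0,85],[0,0,-55,0,85],[0,0,-60,0,85],[0,0,-60,0,85],[0,0,-60,0,80],[0,0,-60,0,76],[0,0,-60,0,73],[0,0,-60,0,71],[0,0,-60,0,69]]' 22
python3 -m jog '[[0,0,0,0,67],[0,0,0,0,65],[0,0,0,0,63],[0,0,0,0,61],[0,0,0,0,59],[0,0,0,0,57],[0,0,0,0,55],[0,0,0,0,53],[0,0,0,0,51],[0,0,0,0,50]]' 22
```

```text
time: 4.05
tool_pos: [0.4854, 0.1062, 0.0877]
tcp_rot: [-1.568, -0.113, 0.112]
wrist_force: [-3.2, -1.4, 8.0]
width: 0.813
time: 5.3
tool_pos: [0.486, 0.1064, 0.088]
tcp_rot: [-1.568, -0.115, 0.111]
wrist_force: [-1.7, -1.0, 7.8]
width: 0.586
```

```bash
python3 -m jog '[[0,0,0,0,49],[0,0,0,0,48],[0,0,0,0,47],[0,0,0,0,46],[0,0,0,0,45],[0,0,0,0,44],[0,0,0,0,43],[0,0,0,0,42],[0,0,0,0,41],[0,0,0,0,40]]' 22
python3 - <<'E'
from workcell import bot
from h import *
c=bot.read_camera("wrist");cv2.imwrite("pics/w3.png",c["pixels"][:,:,::-1])
a=bot.read_camera("scene");b=bot.read_camera("top")
cv2.imwrite("pics/z3.png",np.hstack([cv2.resize(b["pixels"][130:250,180:300,::-1],(400,400),interpolation=2),cv2.resize(a["pixels"][130:230,235:355,::-1],(400,400),interpolation=2)]))
s=bot.read_state();print(s["width"]*85.4,s["wrist_force"])
E
```

```text
time: 6.55
tool_pos: [0.4859, 0.1063, 0.088]
tcp_rot: [-1.568, -0.114, 0.111]
wrist_force: [-2.0, -2.3, 9.9]
width: 0.505
43.340702014865585 [-2.62535922 -1.53324899 10.05162786]
```

View pics/w3.png

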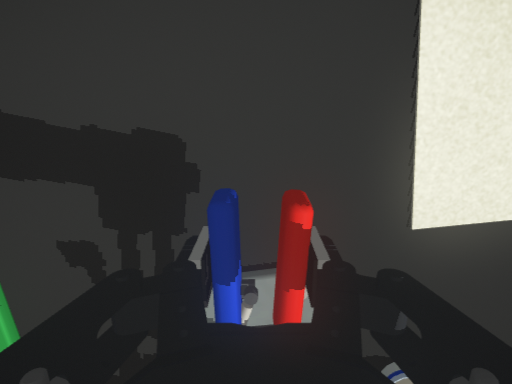

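View pics/z3.png

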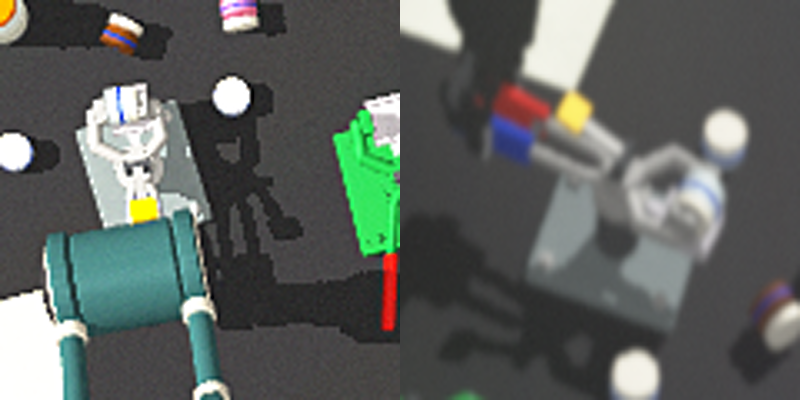

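```bash
python3 -m jog '[[0,0,0,0,42],[0,0,0,0,41],[0,0,0,0,40],[0,0,0,0,39],[0,0,0,0,38],[0,0,0,0,37],[0,0,0,0,36],[0,0,0,0,35],[0,0,0,0,34],[0,0,0,0,34]]' 28
python3 - <<'E'
from workcell import bot
s=bot.read_state();print(s["width"]*85.4,s["wrist_force"])
E
```

```text
time: 7.95
tool_pos: [0.4859, 0.1063, 0.0881]
tcp_rot: [-1.568, -0.114, 0.111]
wrist_force: [-2.2, -1.3, 10.6]
width: 0.494
42.145191705016224 [-2.23725396 -1.33551474 10.5666213 ]
```

```bash
python3 -m jog '[[0,0,0,0,34],[0,0,0,0,34],[0,0,0,0,34],[0,0,0,0,34],[0,0,0,0,34],[0,0,0,0,34],[0,0,0,0,34],[0,0,0,0,34],[0,0,0,0,34],[0,0,0,0,34]]' 33
python3 - <<'E'
from workcell import bot
from h import *
s=bot.read_state();print(s["width"]*85.4,s["wrist_force"])
a=bot.read_camera("scene");b=bot.read_camera("top")
cv2.imwrite("pics/z4.png",np.hstack([cv2.resize(b["pixels"][145:195,195:245,::-1],(400,400),interpolation=2),cv2.resize(a["pixels"][160:200,300:340,::-1],(400,400),interpolation=2)]))
E
```

```text
time: 9.2
tool_pos: [0.4858, 0.1062, 0.0882]
tcp_rot: [-1.568, -0.114, 0.111]
wrist_force: [-3.0, -3.3, 12.5]
width: 0.492
42.035658834453145 [-3.02920793 -3.27110295 12.46048403]
```

View pics/z4.png

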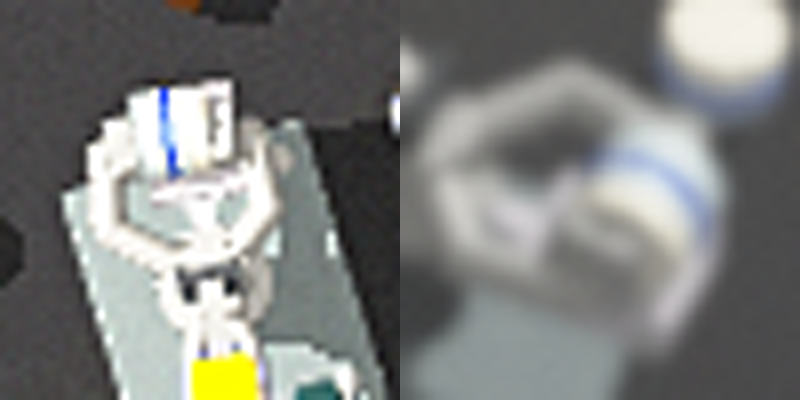

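```bash
python3 -m jog '[[0,0,0,0,46],[0,0,0,0,52],[0,0,0,0,60],[0,0,0,0,70],[0,0,0,0,80],[0,0,0,0,85],[0,0,20,0,85],[-10,0,60,0,85],[-20,0,110,0,85],[-30,0,150,0,85]]' 22
python3 - <<'E'
from workcell import bot
from h import *
s=bot.read_state();print(s["width"]*85.4,s["wrist_force"],s["tool_pos"])
D={}
for n in("wrist","scene","top"):
    c=D[n]=bot.read_camera(n)
    for col,z in(("red",.093),("blue",.093),("yellow",.128)):
      for a,ce,r,p in blobs(c,col,40):
        w=ray(c,*r[0],z)
        if abs(w[0]-.52)<.1 and abs(w[1]-.1)<.07: print(n,col,a,ce.round(1),w.round(4),[ray(c,*q,z).round(4)[:2] for q in cv2.boxPoints(r)])
import pickle;pickle.dump(D,open("c5.pkl","wb"))
a=D["scene"];b=D["top"];w=D["wrist"]
cv2.imwrite("pics/z5.png",np.hstack([cv2.resize(b["pixels"][130:250,180:300,::-1],(400,400),interpolation=2),cv2.resize(a["pixels"][130:230,235:355,::-1],(400,400),interpolation=2)]));cv2.imwrite("pics/w5.png",w["pixels"][:,:,::-1])
E
```

```text
time: 10.55
tool_pos: [0.4549, 0.1063, 0.2383]
tcp_rot: [-1.568, -0.114, 0.112]
wrist_force: [0.5, -0.6, -0.8]
width: 0.991
84.60163603666764 [ 0.49225386 -0.57605617 -0.77662877] [0.45485262 0.10630604 0.23831599]
wrist red 970 [271.2 213.6] [0.4859 0.1232 0.093 ] [array([0.527 , 0.1201]), array([0.4487, 0.1135]), array([0.4478, 0.1261]), array([0.5261, 0.1337])]
wrist blue 940 [238.1 212.8] [0.4894 0.0919 0.093 ] [array([0.4538, 0.079 ]), array([0.4512, 0.0911]), array([0.5279, 0.1058]), array([0.5308, 0.0927])]
wrist yellow 525 [250.3 300.6] [0.5577 0.1135 0.128 ] [array([0.5506, 0.0993]), array([0.5454, 0.1243]), array([0.565 , 0.1281]), array([0.5702, 0.1026])]
scene red 107 [267.  153.2] [0.4939 0.1157 0.093 ] [array([0.4624, 0.103 ]), array([0.4561, 0.1225]), array([0.5252, 0.1284]), array([0.5308, 0.1092])]
scene blue 51 [261.2 160.1] [0.4956 0.088  0.093 ] [array([0.4642, 0.0786]), array([0.4614, 0.086 ]), array([0.5266, 0.0972]), array([0.5292, 0.0899])]
scene yellow 62 [286.4 157.6] [0.5613 0.1113 0.128 ] [array([0.5516, 0.0992]), array([0.5475, 0.1258]), array([0.571 , 0.1234]), array([0.5749, 0.097 ])]
top yellow 51 [222.8 192.7] [0.5556 0.1142 0.128 ] [array([0.5631, 0.1283]), array([0.5686, 0.105 ]), array([0.5481, 0.1002]), array([0.5427, 0.1235])]
```

View pics/w5.png

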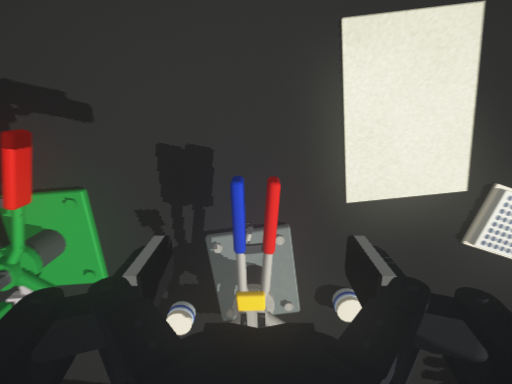

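View pics/z5.png

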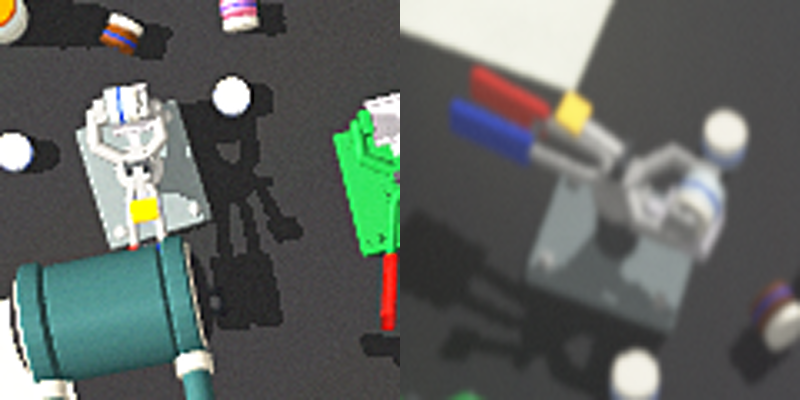

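```bash
python3 -m jog '[[25,2,0,0,50],[50,4,0,0,20],[75,6,0,0,0],[101,7,0,0,0],[101,7,-20,0,0],[101,7,-40,0,0],[101,7,-60,0,0],[101,7,-68,0,0],[101,7,-68,0,0],[101,7,-68,0,0]]' 20
python3 - <<'E'
from workcell import bot
from h import *
s=bot.read_state();print(s["width"]*85.4,s["wrist_force"],s["tool_pos"])
D={}
for n in("wrist","scene"):
    c=D[n]=bot.read_camera(n)
    for col,z in(("yellow",.127),):
      for a,ce,r,p in blobs(c,col,10):
        w=ray(c,*r[0],z)
        if abs(w[0]-.52)<.1 and abs(w[1]-.1)<.07: print(n,col,a,ce.round(1),w.round(4),[ray(c,*q,z).round(4)[:2] for q in cv2.boxPoints(r)])
a=D["scene"];w=D["wrist"]
cv2.imwrite("pics/z6.png",np.hstack([cv2.resize(w["pixels"][:,:,::-1],(400,400),interpolation=2),cv2.resize(a["pixels"][110:210,235:335,::-1],(400,400),interpolation=2)]))
E
```

```text
time: 11.95
tool_pos: [0.5564, 0.1134, 0.1692]
tcp_rot: [-1.568, -0.114, 0.111]
wrist_force: [0.1, -0.2, -0.6]
width: -0.004
-0.32484175521532355 [ 0.05525446 -0.15567016 -0.58206457] [0.55639123 0.11339693 0.16918416]
wrist yellow 593 [258.3 221.7] [0.5543 0.1131 0.127 ] [array([0.5621, 0.1014]), array([0.5502, 0.0999]), array([0.5466, 0.1247]), array([0.5585, 0.1266])]
scene yellow 60 [286.3 157.7] [0.5604 0.112  0.127 ] [array([0.5503, 0.1   ]), array([0.5462, 0.1266]), array([0.5706, 0.1241]), array([0.5744, 0.0977])]
```

View pics/z6.png

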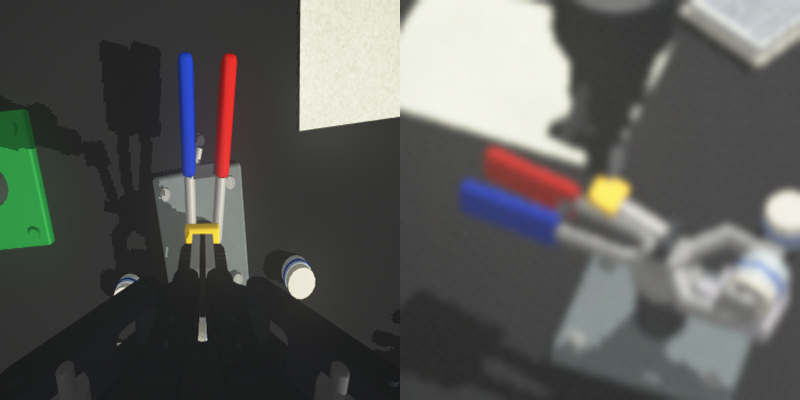

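```bash
python3 -m jog '[[0,0,-5,0,0],[0,0,-10,0,0],[0,0,-12,0,0],[0,0,-14,0,0],[0,0,-15,0,0],[0,0,-16,0,0],[0,0,-17,0,0],[0,0,-18,0,0],[0,0,-19,0,0],[0,0,-20,0,0]]' 20
```

```text
time: 13.3
tool_pos: [0.556, 0.1133, 0.1483]
tcp_rot: [-1.568, -0.113, 0.112]
wrist_force: [0.6, 0.4, -0.2]
width: 0.002
```

```bash
python3 - <<'E'
from workcell import bot
from h import *
D={}
for n in("wrist","scene"):
    c=D[n]=bot.read_camera(n)
a=D["scene"];w=D["wrist"]
cv2.imwrite("pics/z7.png",np.hstack([cv2.resize(w["pixels"][:,:,::-1],(400,400),interpolation=2),cv2.resize(a["pixels"][110:210,235:335,::-1],(400,400),interpolation=2)]))
print(bot.read_state()["wrist_force"])
E
```

```text
[-0.38120029 -0.07436178 -0.0004884 ]
```

View pics/z7.png

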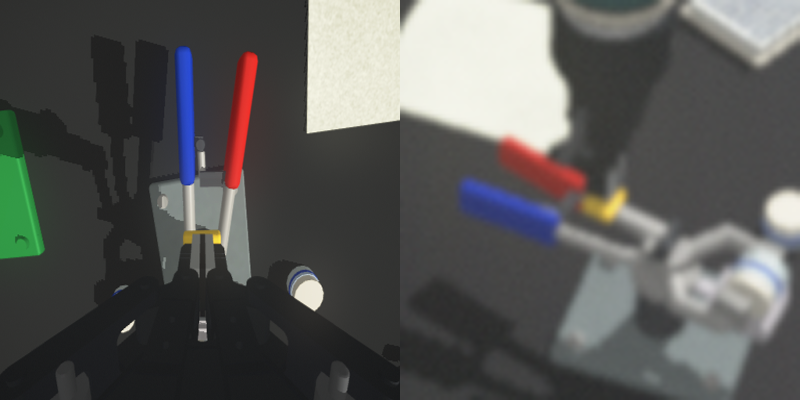

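The pliers have already sprung open: in the wrist view the red grip at (240,120) has swung away from the blue one at (185,115). I'll retreat straight up and check.

```bash
python3 -m jog '[[0,0,10,0,0],[0,0,30,0,0],[0,0,60,0,0],[-10,0,100,0,0],[-30,0,120,0,0],[-60,0,130,0,0],[-90,20,130,0,0],[-110,50,130,0,0],[-110,100,130,0,0],[-110,150,130,0,0]]' 20
python3 - <<'E'
from workcell import bot
from h import *
import pickle
s=bot.read_state();print(s["wrist_force"],s["tool_pos"])
D={}
for n in("scene","top"):
    c=D[n]=bot.read_camera(n)
    for col,z in(("red",.093),("blue",.093),("yellow",.112)):
      for a,ce,r,p in blobs(c,col,30):
        w=ray(c,*r[0],z)
        if abs(w[0]-.52)<.1 and abs(w[1]-.1)<.07: print(n,col,a,ce.round(1),ray(c,*ce,z).round(4),round(r[2],1))
o=pickle.load(open("c0.pkl","rb"))
def crop(D):
    return np.hstack([cv2.resize(D["top"]["pixels"][140:200,190:250,::-1],(300,300),interpolation=2),cv2.resize(D["scene"]["pixels"][140:220,265:345,::-1],(300,300),interpolation=2)])
cv2.imwrite("pics/z8.png",np.vstack([crop(o),crop(D)]));cv2.imwrite("pics/top8.png",D["top"]["pixels"][:,:,::-1])
E
```

```text
time: 14.65
tool_pos: [0.4461, 0.2647, 0.2808]
tcp_rot: [-1.566, -0.115, 0.109]
wrist_force: [0.2, 0.1, 0.9]
width: 0.006
[0.17391666 0.07068195 0.885723  ] [0.44609322 0.26469925 0.28081801]
scene red 54 [273.6 149.4] [0.4989 0.14   0.093 ] 32.0
scene blue 55 [261.3 160. ] [0.4944 0.0879 0.093 ] 20.6
scene yellow 68 [284.8 161. ] [0.5575 0.11   0.112 ] 31.0
top red 101 [213.6 214.3] [0.4886 0.1472 0.093 ] 6.3
top blue 90 [230.4 213.5] [0.4901 0.0927 0.093 ] 79.7
top yellow 56 [223.2 194.1] [0.5523 0.1141 0.112 ] 90.0
```

View pics/z8.png

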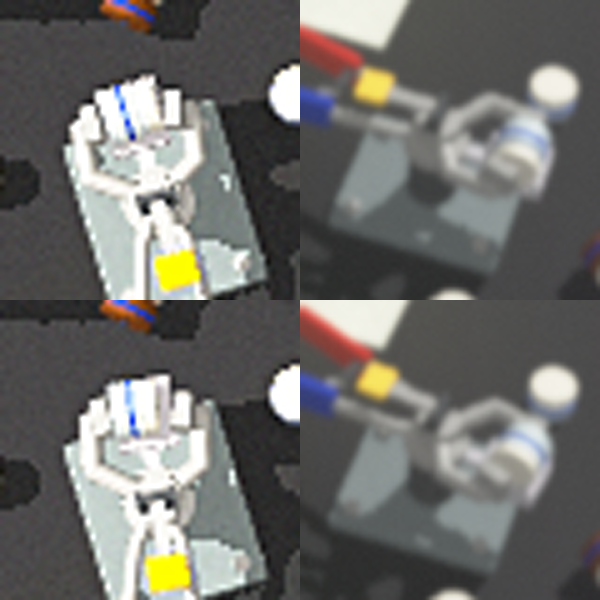

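View pics/top8.png

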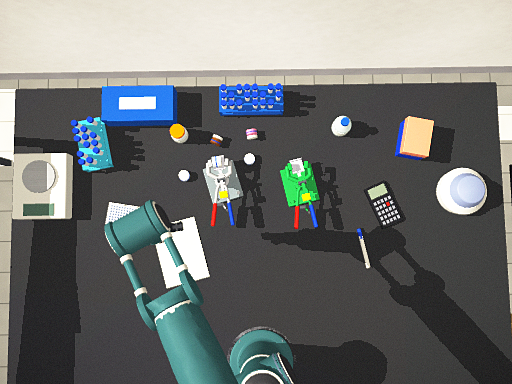

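The pliers are open and the cassette is loose. One closer look at the cover before handing in, since there is plenty of time left.

```bash
python3 -m jog '[[30,-18,0,0,0],[60,-36,0,0,0],[90,-54,0,0,0],[120,-72,0,0,0],[150,-90,0,0,0],[180,-110,0,0,0],[214,-130,0,0,0],[214,-130,0,0,0],[214,-130,0,0,0],[214,-130,0,0,0]]' 20
python3 - <<'E'
from workcell import bot
from h import *
import pickle
c=bot.read_camera("wrist");pickle.dump(c,open("w9.pkl","wb"))
p=proj(c,[.66,.135,.1]);print(p)
cv2.imwrite("pics/w9.png",c["pixels"][:,:,::-1])
u,v=p.astype(int);u0=max(u-60,0);v0=max(v-60,0)
cv2.imwrite("pics/w9z.png",cv2.resize(c["pixels"][v0:v0+120,u0:u0+120,::-1],(600,600),interpolation=2))
E
```

```text
time: 16.0
tool_pos: [0.659, 0.1337, 0.2789]
tcp_rot: [-1.568, -0.113, 0.113]
wrist_force: [0.5, -0.8, -0.4]
width: -0.002
[259.71032957 174.52586079]
```

View pics/w9.png

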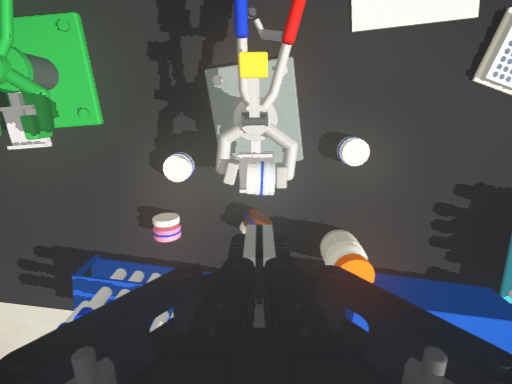

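View pics/w9z.png

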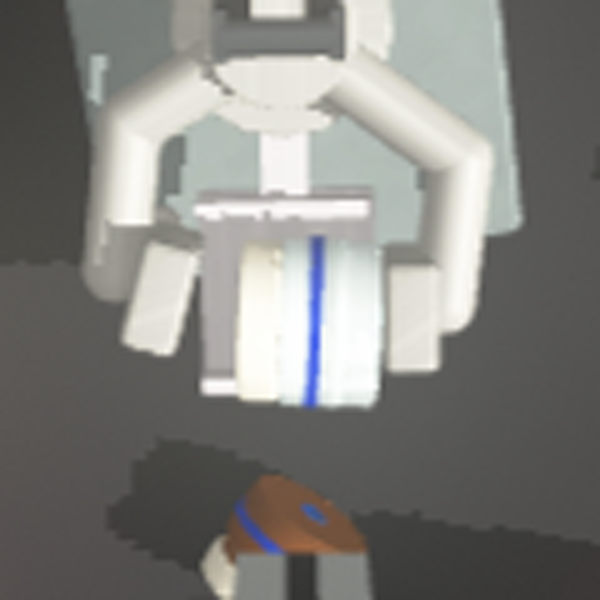

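```bash
python3 - <<'E'
from h import *
import pickle
c=pickle.load(open("w9.pkl","rb"));u0,v0=199,114
f=lambda x,y,z:ray(c,u0+x/5,v0+y/5,z)
for z in(.0845,.095,.103):
    a=f(238,320,z);b=f(382,320,z);d=f(283,320,z);e=f(315,320,z);t=f(310,238,z);bt=f(310,407,z)
    n=lambda p,q:round(1000*np.linalg.norm(p-q),1);print(z,"len",n(a,b),"white",n(a,d),"cover-blue",n(a,e),"dia",n(t,bt))
im=c["pixels"][205:245,145:190,::-1];cv2.imwrite("pics/p.png",np.hstack([cv2.resize(im,(360,320),interpolation=2),cv2.resize(c["pixels"][170:210,235:280,::-1],(360,320),interpolation=2)]))
p=c["pixels"][178];print([tuple(p[i]) for i in range(240,282)])
E
```

```text
0.0845 len 31.6 white 9.9 cover-blue 16.9 dia 38.3
0.095 len 30.5 white 9.5 cover-blue 16.3 dia 37.0
0.103 len 29.7 white 9.3 cover-blue 15.9 dia 36.0
[(np.uint8(169), np.uint8(165), np.uint8(163)), (np.uint8(176), np.uint8(172), np.uint8(170)), (np.uint8(176), np.uint8(173), np.uint8(170)), (np.uint8(177), np.uint8(172), np.uint8(171)), (np.uint8(177), np.uint8(172), np.uint8(171)), (np.uint8(174), np.uint8(171), np.uint8(169)), (np.uint8(207), np.uint8(203), np.uint8(190)), (np.uint8(251), np.uint8(249), np.uint8(241)), (np.uint8(254), np.uint8(253), np.uint8(249)), (np.uint8(254), np.uint8(253), np.uint8(249)), (np.uint8(254), np.uint8(253), np.uint8(249)), (np.uint8(254), np.uint8(253), np.uint8(249)), (np.uint8(254), np.uint8(253), np.uint8(249)), (np.uint8(254), np.uint8(253), np.uint8(248)), (np.uint8(254), np.uint8(254), np.uint8(251)), (np.uint8(252), np.uint8(253), np.uint8(252)), (np.uint8(252), np.uint8(254), np.uint8(253)), (np.uint8(253), np.uint8(254), np.uint8(253)), (np.uint8(253), np.uint8(254), np.uint8(254)), (np.uint8(253), np.uint8(254), np.uint8(254)), (np.uint
[... 324 characters left out ...]
uint8(254), np.uint8(254), np.uint8(254)), (np.uint8(252), np.uint8(253), np.uint8(252)), (np.uint8(249), np.uint8(251), np.uint8(250)), (np.uint8(249), np.uint8(251), np.uint8(250)), (np.uint8(249), np.uint8(251), np.uint8(250)), (np.uint8(248), np.uint8(251), np.uint8(249)), (np.uint8(245), np.uint8(249), np.uint8(248)), (np.uint8(248), np.uint8(252), np.uint8(251)), (np.uint8(207), np.uint8(215), np.uint8(212)), (np.uint8(162), np.uint8(161), np.uint8(152)), (np.uint8(212), np.uint8(210), np.uint8(199)), (np.uint8(224), np.uint8(222), np.uint8(214)), (np.uint8(226), np.uint8(223), np.uint8(216)), (np.uint8(227), np.uint8(225), np.uint8(217)), (np.uint8(227), np.uint8(225), np.uint8(217))]
```

View pics/p.png

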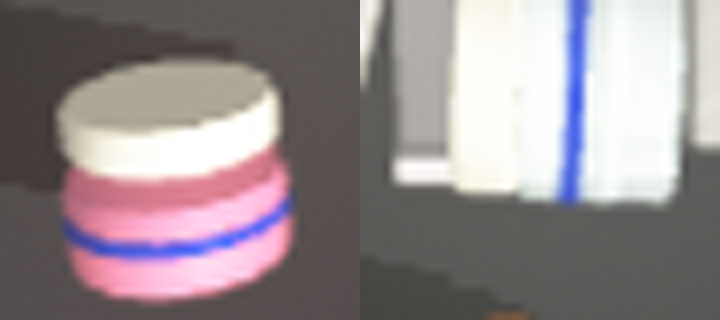

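The cover sits flush against the body, with no neck gap like the one on the pink look-alike. The measured length of about 30 mm fits the locked grip width.

```bash
python3 -c "
from workcell import bot
print(bot.finish_job(), bot.read_state()['time'])"
```

```text
the job is handed in; nothing more can be done
the job is handed in; nothing more can be done
```

The cassette is pressed shut and the pliers are open again, and I handed the job in at about 16 s. It reported no verdict.

- **Closing:** I squeezed the two grips at 22, then 28, then 33 N. The opening stopped at 43.3, 42.1 and 42.0 mm, so the last increase barely moved it and the pliers were on their stop. With the hand off, they stayed locked at about 43.5 mm over the grips.
- **Release:** I pressed the yellow lever down with shut fingers, aiming to lower about 1 mm per step. The pliers snapped open partway through that move. The wrist force read about zero at the end of it, but I did not see the peak force during the press.
- **Last checks:**
  - The grips are back to about 55 mm between centres, and the lever pad is down.
  - The cassette stands free in the cradle with no gap under the cover, at about 30 mm long.
  - The pliers are turned by roughly 0.1 rad on the post, by eye from the images.
  - In the top view the spares, marker and calculator looked unmoved; the arm partly hid the well plate.

The top, scene and wrist cameras disagreed by about 3–6 mm on positions, so I averaged them for the grips and the lever pad. The only other reading to note is an upward wrist force of 8–12 N during the squeeze. I put it down to the finger pads dragging on the sleeves as they swing forward, but did not confirm it.

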